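# Slide the marble disc into the tasting board

### The arm

A 7-joint arm with a two-finger parallel gripper is mounted at the origin on a cart in front of the work surface, level with it; the furniture and walls round the work are solid. World frame = base frame: x ahead of the robot, y to its left, z up, the work surface at z = 0. Lengths are in m, angles in rad, forces in N, time in s.
With the tool pointing down it reaches from about 0.4 to 0.85 m from the base axis. Payload 10.4 kg.
Tool frame: the origin (TCP) lies at the very end of the fingers, on their centre line; the grasp point (between the pads) lies 19 mm behind it (r.pinch_z is the distance from the TCP to the grasp point, in m); z points along the fingers, y is the line along which they close (so a half turn about z gives the same grasp; the last joint's range is limited). The gripper opens to 87 mm and grips with 3 to 60 N. Pads are 19 mm wide; open, the fingers measure 117 mm over their backs; the gripper's body (75 mm by 190 mm) begins 51 mm behind the grasp point.
Start: joints at [1.283, 0.332, -0.065, 1.46, 0.022, 1.35, -0.088], TCP at [0.164, -0.603, 0.223] pointing down, gripper open.
Joint ranges: [-2.6, 2.6], [-0.5, 2.12], [-1.47, 1.34], [0.16, 2.42], [-1.27, 4.41], [0.06, 2.06], [-2.6, 2.6]. Speed limits (rad/s): [2.22, 2.22, 2.79, 2.79, 3.14, 3.14, 3.14].

### API

Orientations are given as a unit quaternion [x, y, z, w].
In Python, from bench import sensors, vision, r gives the robot as it stands.
- The arm moves only by the shell command python3 -m crank 'ROWS' [OPENING] [FORCE]. ROWS is JSON, a list of rows, each a list of 2 entries, a list of its own where there are three numbers: the shift along the tool's x, y, z normalised to -1 to 1, where 1 is 3 cm, then the turn about the tool's z normalised to -1 to 1, where 1 is 8 degrees. A call has 1 to 12 rows; each row shifts and turns the commanded pose from where the row before left it, along the tool's axes as they then stand; what a row does not reach is not made up. A row lasts 1/8 s, in which the tool goes at most 62.5 mm and 10.7 degrees, less where a joint would pass 70% of its speed; a pose out of reach is approached as far as the arm can. A call with a number of a shift or a turn outside -1 to 1 is refused whole. A call with a gripper value outside its range is refused whole. OPENING is the opening, from 0 (shut) to 1 (fully open), set as the call begins (- or left out, the last holds). The fingers move at their own pace and stop on an object; FORCE is the grip in N (left out, the last holds). Time passes only in rows, so rows that do not move let the fingers close. It gives the time, the measured TCP pose, the force, the opening and the grip force at its end, in the units of the state.
- sensors.read_state(): the state, without advancing time (a new reading comes with each control period).
- vision.camera(name): name is "scene" or "side" or "wrist"; returns the picture (384x512x3 uint8, red, green, blue); there is no depth.
- vision.camera_model(name): a dict with "vertical_fov" (degrees; the focal length in pixels is half the picture's height over the tangent of half this angle, whatever the lens; pixels are square), "cx", "cy" (the principal point, pixels), "camera_from_world" (4x4, takes a point from world to camera coordinates); the wrist camera has in their place "hand_eye" (4x4, takes a point from camera to tool coordinates, whose origin is the TCP and whose axes are the flange's). Camera axes: x right, y down, z forward; pixel columns grow to the right and rows downward; lengths in m; the calibration is good to about 2 mm. The wrist camera is an equidistant fisheye: a pixel r from the principal point sees the ray r / f radians off the axis. A picture is of the moment at which its call begins: read the wrist's pose just before it. camera_model takes no time and is no camera call.
- r.close_job(): hands the job in; it is judged then, once.
The state is a dict: "time": time; "joint_positions": joint angles; "joint_vel": joint speeds; "joint_torque": joint torques, N m; "ee_pos": TCP position; "eef_rot": TCP orientation; "ft_force": force on the tool from outside, world axes, zero at the start; "torque": the same for the moment, N m; "width": finger opening in m; "grip_force": force on a finger pad.
Only numpy, scipy, OpenCV 4.12 (cv2) and the standard library are available. Lean on these libraries where they do the work, as an engineer would, in place of code of your own. Each camera call takes 0.05 s, during which the arm holds its last target. There are 200 camera calls.

### The job

Get the tasting board ready: with the fingertips, push the loose white marble disc across the wooden board until it drops over the rim of the round recess in the middle and lies flat on the recess floor. Only slide it: do not lift it off the board. Leave the dark slate disc and everything else on the counter where they are.

Things in the scene. Friction and masses are not known exactly. Their poses are not given: they have to be found in the camera images.
- board: Fixed wooden tasting board, 160 mm (own x) by 420 mm (own y), flat top 24 mm above the counter; a low tongue handle sticks out 95 mm farther at its +y end. A single round recess, 84 mm across and 8 mm deep with a dark brown floor, opens in the middle of the top. Origin: middle of the underside, on the counter; z up.
- recess (a point): Centre of the floor of the round recess, 16 mm above the counter and 8 mm below the board's top; z up.
- marble_disc: Loose white marble disc with a thin brass ring on its face, 80 mm across, 10 mm thick, about 0.13 kg, lying flat on the board's top on one side of the recess (either side). Origin: centre of its underside. Fully in the recess its top stands 2 mm above the board.
- slate_disc: Loose dark slate disc of the same size, 80 mm across and 10 mm thick, lying on the board on the other side of the recess; it is to stay there. Origin: centre of its underside.
- mug: White mug, 92 mm across, 95 mm high, a bystander standing on the counter to the right of the board. Origin: under its middle.
- sugar_shaker: Small glass shaker with a grey cap, 44 mm across, 90 mm high, a bystander to the right of the board. Origin: centre of its underside.
- jam_jar: Jar of red jam with a white lid, 72 mm across, 102 mm high, a bystander to the right of the board. Origin: centre of its underside.
- ticket_stand: Small black price ticket in a pale foot, 70 x 24 x 58 mm, a bystander behind the board. Origin: centre of its underside.
- grain_roll: Brown seeded bread roll, 72 x 117 x 48 mm, a bystander to the left of the board. Origin: centre of its underside.
- pretzel: Dark brown pretzel, 122 x 119 x 45 mm, a bystander to the left of the board. Origin: centre of its underside.
Mind the look-alikes: they are no part of the job. There is more than one size of the marble_disc; the job needs the smaller.

How it is judged:
On the way:
1. the marble disc, still on the board's top, has been slid part of the way, its edge reaching over the recess (horizontal distance between marble_disc and recess below 0.08 m and z of marble_disc in the frame of recess above 0.006 m).
At the end, for the whole second after the job is handed in: The marble disc lies at rest, right side up and flat (within 0.03 rad) on the recess floor (within 1.5 mm), within 3.5 mm of the recess centre; the slate disc is within 12 mm of where it was and the other things within 20 mm (horizontal distance between marble_disc and recess below 0.0035 m and z of marble_disc in the frame of recess below 0.0015 m and angle between marble_disc's own z axis and vertical below 0.03 rad and linear speed of marble_disc below 0.01 m/s and distance of slate_disc from where it was at the start of the episode below 0.012 m and distance of each of mug, sugar_shaker, grain_roll, ticket_stand, jam_jar, pretzel from where it was at the start of the episode below 0.02 m); the robot touches nothing.
It fails at once if the marble disc is lifted: its centre 5 mm above the board's top (z of marble_disc in the frame of recess above 0.013 m).
It fails at once if the marble disc is stood up or turned over (angle between marble_disc's own z axis and vertical above 0.5 rad).
It fails at once if the slate disc is moved by more than 12 mm (distance of slate_disc from where it was at the start of the episode above 0.012 m).
It fails at once if another thing on the counter is moved by more than 20 mm (distance of any of mug, sugar_shaker, grain_roll, ticket_stand, jam_jar, pretzel from where it was at the start of the episode above 0.02 m).
It also fails if it takes over 38 s, if anything falls off the work surface, if the arm or the gripper's body presses on something with over 40 N, if the wrist force passes 120 N, or if a joint passes its speed limit or range.

## Working session

There is one attempt and no reset: what is moved stays moved. The work goes in short steps, Python scripts to look and compute and a shell command to move; the robot and the scene stay as the last step left them, time stands still between calls to the robot, and variables do not carry over. Pictures are saved under pics/ and viewed, at most 10 in all, crops included, and the job is handed in when it is done.

```bash
ls; mkdir -p pics; python3 - <<'E'
from bench import sensors, vision, r
import cv2,numpy as np
s=sensors.read_state();print({k:np.round(s[k],3).tolist() for k in s})
a=vision.camera("scene");b=vision.camera("side")
cv2.imwrite("pics/scene.png",a[...,::-1]);cv2.imwrite("pics/side.png",b[...,::-1])
for n in("scene","side","wrist"):print(n,vision.camera_model(n))
E
```

```text
pics
{'time': 0.0, 'joint_positions': [1.283, 0.333, -0.065, 1.461, 0.022, 1.35, -0.089], 'joint_vel': [0.0, -0.0, -0.001, -0.001, -0.002, 0.001, -0.001], 'joint_torque': [0.001, -62.325, 0.025, -38.989, -0.061, 0.04, 0.0], 'ee_pos': [0.163, -0.603, 0.222], 'eef_rot': [0.991, 0.132, -0.0, -0.001], 'ft_force': [0.398, -0.945, -0.413], 'torque': [-0.021, -0.011, -0.01], 'grip_force': 0.0, 'width': 0.087}
scene {'vertical_fov': 50.6292268695677, 'cx': 251.02054844175598, 'cy': 193.42921848741878, 'camera_from_world': array([[-0.74306328, -0.66909366,  0.01306298,  0.4632911 ],
       [-0.4791895 ,  0.5183362 , -0.70831138,  0.26447933],
       [ 0.46715564, -0.53257981, -0.70577925,  1.32535474],
       [ 0.        ,  0.        ,  0.        ,  1.        ]])}
side {'vertical_fov': 57.04836248275527, 'cx': 253.22304879535577, 'cy': 187.92150031239237, 'camera_from_world': array([[ 0.99195902,  0.1263029 ,  0.00805511, -0.559099  ],
       [ 0.10592684, -0.79372883, -0.5989775 ,  0.03378126],
       [-0.06925902,  0.59501438, -0.80072534,  1.19922396],
       [ 0.        ,  0.        ,  0.        ,  1.        ]])}
wrist {'vertical_fov': 65.70646984690485, 'cx': 255.0656070138634, 'cy': 186.05791560335786, 'hand_eye': array([[-7.28655972e-04, -9.64618848e-01, -2.63647391e-01,
         7.07403620e-02],
       [ 9.99999694e-01, -6.27646306e-04, -4.67352596e-04,
         4.69008361e-04],
       [ 2.85339812e-04, -2.63647651e-01,  9.64619010e-01,
        -1.62708947e-01],
       [ 0.00000000e+00,  0.00000000e+00,  0.00000000e+00,
         1.00000000e+00]])}
```

View pics/scene.png

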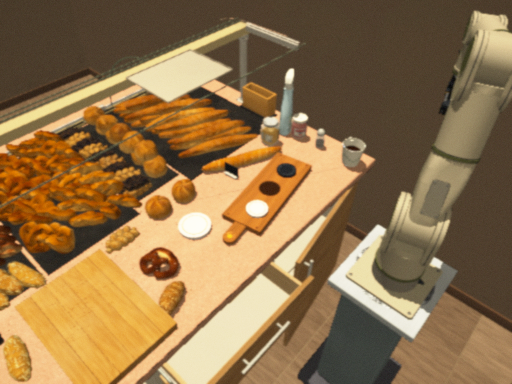

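View pics/side.png

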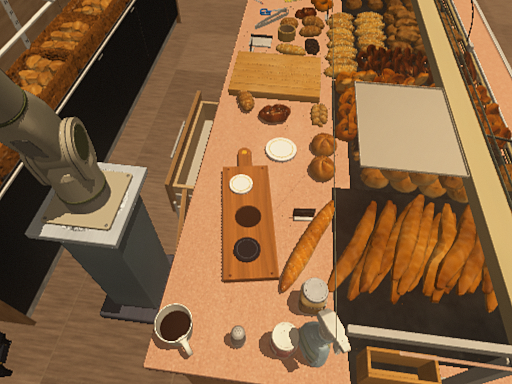

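The white disc on the board is at scene (257,208) / side (241,184). The other white disc is larger and lies on the counter at scene (195,225) / side (281,149). The job's disc is the smaller one, on the board with the brass ring. I'll confirm that in a crop and measure.

```bash
cat > h.py <<'E'
import numpy as np,cv2
from bench import sensors, vision, r
from scipy.spatial.transform import Rotation as R
def ray(name,uv,s=None):
    m=vision.camera_model(name);f=192/np.tan(np.radians(m["vertical_fov"])/2)
    d=np.array([uv[0]-m["cx"],uv[1]-m["cy"]])
    if name=="wrist":
        rr=np.hypot(*d);th=rr/f;v=np.r_[d/max(rr,1e-9)*np.sin(th),np.cos(th)]
        T=np.eye(4);T[:3,:3]=R.from_quat(s["eef_rot"]).as_matrix();T[:3,3]=s["ee_pos"];T=T@m["hand_eye"]
    else:
        v=np.r_[d/f,1];T=np.linalg.inv(m["camera_from_world"])
    return T[:3,3],T[:3,:3]@v
def onz(name,uv,z,s=None):
    o,d=ray(name,uv,s);return (o+d*(z-o[2])/d[2])[:2]
def fit(name,mask,uv,z,s=None):
    n,l,st,c=cv2.connectedComponentsWithStats(mask.astype(np.uint8))
    i=l[uv[1],uv[0]]
    if i==0: return None
    cs,_=cv2.findContours((l==i).astype(np.uint8),0,1)
    p=np.array([onz(name,q,z,s) for q in max(cs,key=len)[:,0,:]],np.float32)
    (x,y),rad=cv2.minEnclosingCircle(p)
    e=cv2.fitEllipse(p*1000)
    return np.round(np.r_[np.array(e[0])/1000,np.array(e[1])/1000],4)
E
python3 - <<'E'
from h import *
im=cv2.imread("pics/side.png");h=cv2.cvtColor(im,cv2.COLOR_BGR2HSV)
for p in[(241,184),(248,216),(247,240),(281,149)]:print(p,h[p[1],p[0]])
w=(h[...,2]>170)&(h[...,1]<70)
print("marble",fit("side",w,(241,184),.034)); print("plate",fit("side",w,(281,149),.01))
print("recess",fit("side",h[...,2]<90,(248,216),.024));print("slate",fit("side",h[...,2]<90,(246,249),.034))
print("corners side",[onz("side",p,.024).round(3) for p in[(222,167),(270,165),(278,279),(222,281)]])
print("scene m,r,s",[onz("scene",p,z).round(3) for p,z in[((257,208.5),.034),((270,188),.02),((287,170),.034)]])
cv2.imwrite("pics/crop.png",cv2.resize(im[130:290,190:350],None,fx=3.7,fy=3.7,interpolation=2))
E
```

```text
(241, 184) [ 22  41 243]
(248, 216) [ 11 172  74]
(247, 240) [10 95 67]
(281, 149) [ 21  40 244]
marble [0.5071 0.1043 0.0749 0.0775]
plate [0.6285 0.3071 0.1113 0.1121]
recess [ 0.5473 -0.016   0.0749  0.0781]
slate [ 0.5601 -0.138   0.0764  0.0787]
corners side [array([0.429, 0.175]), array([0.597, 0.207]), array([ 0.662, -0.214]), array([ 0.505, -0.241])]
scene m,r,s [array([0.5  , 0.105]), array([ 0.544, -0.021]), array([ 0.552, -0.136])]
```

View pics/crop.png

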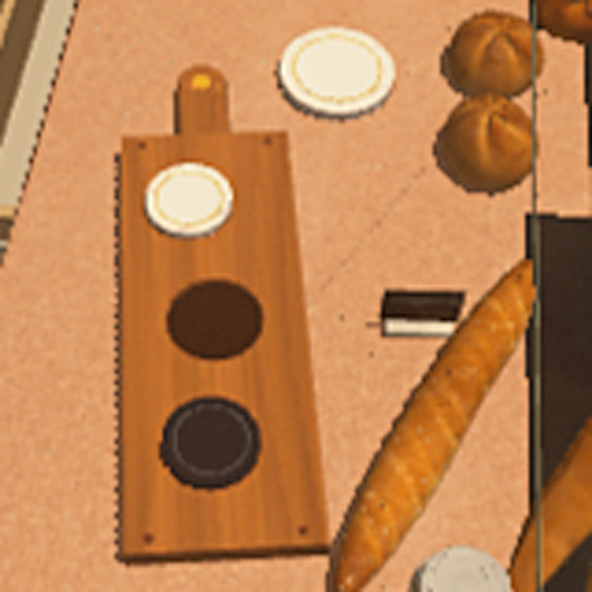

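The crop confirms it: the smaller marble disc, with a brass ring, lies on the board at crop (189,199), the empty recess is at (215,319) and the slate disc at (210,441). The larger marble disc at (336,70) is on the counter and is the look-alike. Moving to look from above.

```bash
python3 -m crank '[[[1,-0.6,0],0],[[1,-0.6,0],0],[[1,-0.6,0],0],[[1,-0.6,0],0],[[1,-0.6,0],0],[[1,-0.6,0],0],[[1,-0.6,0],0],[[1,-0.6,0],0],[[1,-0.6,0],0],[[1,-0.6,0],0],[[1,-0.6,0],0],[[1,-0.6,0],0]]' 0.5
python3 -m crank '[[[0.5,-1,0],0],[[0.5,-1,0],0],[[0.5,-1,0],0],[[0.5,-1,0],0],[[0.5,-1,0],0],[[0.5,-1,0],0],[[0.4,-1,0],0],[[0.4,-1,0],0],[[0.4,-1,0],0],[[0.4,-1,0],0],[[0.4,-1,0],0],[[0.4,-1,0],0]]'
```

```text
time: 1.6
ee_pos: [0.455, -0.2996, 0.2223]
eef_rot: [0.991, 0.132, -0.0, -0.0]
ft_force: [0.7, -0.2, -0.6]
width: 0.0433
grip_force: 0.0
time: 3.1
ee_pos: [0.5165, 0.0902, 0.2223]
eef_rot: [0.991, 0.132, -0.0, 0.0]
ft_force: [0.6, 0.2, 0.6]
width: 0.0437
grip_force: 0.0
```

```bash
python3 -m crank '[[[0,0,0],1],[[0,0,0],1],[[0,0,0],1],[[0,0,0],1],[[0,0,0],1],[[0,0,0],1],[[0,0,0],1],[[0,0,0],1],[[0,0,0],1],[[0,0,0],1],[[0,0,0],0.84],[[0,0,0],0]]'
python3 - <<'E'
from h import *
s=sensors.read_state();a=vision.camera("wrist");print(s["joint_positions"])
cv2.imwrite("pics/w1.png",a[...,::-1]);import json;json.dump({k:list(map(float,s[k])) for k in("ee_pos","eef_rot")},open("s1.json","w"))
E
```

```text
time: 4.6
ee_pos: [0.5145, 0.0837, 0.1976]
eef_rot: [0.917, -0.399, -0.019, 0.02]
ft_force: [-0.3, -0.5, 0.0]
width: 0.0434
grip_force: 0.0
[-0.55187236  0.15840764  0.33120041  1.73986889 -0.0432958   1.3062238
 -2.60262159]
```

View pics/w1.png

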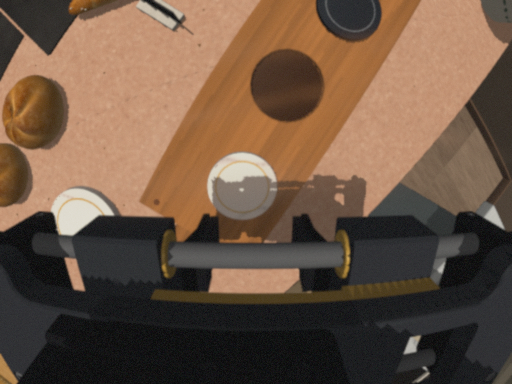

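The wrist view shows the disc at (242,186), the recess at (287,85) and the slate disc at (349,12). Joint 7 has reached its limit, so I'll use the opposite half-turn instead.

```bash
python3 -m crank '[[[0,0,0],-1],[[0,0,0],-1],[[0,0,0],-1],[[0,0,0],-1],[[0,0,0],-1],[[0,0,0],-1],[[0,0,0],-1],[[0,0,0],-1],[[0,0,0],-1],[[0,0,0],-1],[[0,0,0],-1],[[0,0,0],-1]]'
python3 - <<'E'
from h import *
import json
s=json.load(open("s1.json"));im=cv2.imread("pics/w1.png");h=cv2.cvtColor(im,cv2.COLOR_BGR2HSV)
print([h[p[1],p[0]] for p in[(242,170),(242,200),(287,85),(240,120),(349,12),(250,190)]])
pts={"m":[(208,186),(276,186),(242,153),(242,219.5)],"r":[(251,85),(324,85),(287,49),(287,121)],}
for k,z in(("m",.034),("r",.024)):
    P=np.array([onz("wrist",p,z,s) for p in pts[k]]);print(k,P.round(4).tolist(),P.mean(0).round(4),np.hypot(*(P[0]-P[1])),np.hypot(*(P[2]-P[3])))
print("r fit",fit("wrist",(h[...,2]<110)&(h[...,1]>100),(287,85),.024,s))
E
```

```text
time: 6.15
ee_pos: [0.515, 0.0822, 0.1983]
eef_rot: [0.909, 0.415, -0.027, -0.002]
ft_force: [-0.2, -0.3, -0.2]
width: 0.0434
grip_force: 0.0
[array([ 21,  23, 219], dtype=uint8), array([ 13,  36, 129], dtype=uint8), array([ 11, 128,  74], dtype=uint8), array([ 14, 164, 165], dtype=uint8), array([105,  23,  45], dtype=uint8), array([ 14,  47, 129], dtype=uint8)]
m [[0.5338, 0.1301], [0.4762, 0.078], [0.5306, 0.076], [0.4774, 0.1347]] [0.5045 0.1047] 0.0777072928569074 0.079265143847452
r [[0.5743, 0.0137], [0.5149, -0.0446], [0.5736, -0.0444], [0.517, 0.0156]] [ 0.5449 -0.0149] 0.08321084714525337 0.08253869831477711
r fit [ 0.5453 -0.0144  0.0811  0.0819]
```

```bash
python3 -m crank '[[[0,0,0],-1],[[0,0,0],-1],[[0,0,0],-1],[[0,0,0],-1],[[0,0,0],-1],[[0,0,0],-1],[[0,0,0],-1],[[0,0,0],-0.45],[[0,0,0],0]]' 0.6
cat > g.py <<'E'
from h import *
import sys
s=sensors.read_state();M=R.from_quat(s["eef_rot"]).as_matrix();print(s["time"],s["ee_pos"].round(4) if hasattr(s["ee_pos"],"round") else s["ee_pos"],M.T.round(3).tolist(),"j7",s["joint_positions"][-1], "w",s["width"])
m=np.array([.5045,.1047]);rc=np.array([.545,-.0145]);u=(rc-m)/np.linalg.norm(rc-m)
t=np.r_[m-u*float(sys.argv[1]),float(sys.argv[2])]
print("target",t,"rows units",(M.T@(t-np.array(s["ee_pos"]))/.03).round(3))
E
python3 g.py 0.085 0.1
```

```text
time: 7.28
ee_pos: [0.5151, 0.0821, 0.1983]
eef_rot: [0.585, 0.811, -0.022, -0.014]
ft_force: [0.5, 0.3, 0.5]
width: 0.052
grip_force: 0.0
7.275 [0.5151 0.0821 0.1983] [[-0.315, 0.949, -0.003], [0.948, 0.314, -0.053], [-0.05, -0.019, -0.999]] j7 0.08417314284055469 w 0.05203791208212306
target [0.47715521 0.18518144 0.1       ] rows units [3.667 0.057 3.268]
```

```bash
python3 -m crank '[[[0.9,0,0],0],[[0.9,0,0],0],[[0.9,0,0],0],[[0.9,0,0.5],0],[[0,0,1],0],[[0,0,1],0],[[0,0,1],0],[[0,0,1],0],[[0,0,0.3],0],[[0,0,0],0]]' 0.4
python3 g.py 0.07 0.0285; python3 - <<'E'
from h import *
cv2.imwrite("pics/w2.png",vision.camera("wrist")[...,::-1])
cv2.imwrite("pics/s2.png",cv2.resize(vision.camera("side")[110:270,170:330,::-1],None,fx=3.5,fy=3.5))
E
```

```text
time: 8.52
ee_pos: [0.4738, 0.1821, 0.0542]
eef_rot: [0.585, 0.811, -0.023, -0.015]
ft_force: [0.7, -0.4, 0.9]
width: 0.0348
grip_force: 0.0
8.525 [0.4738 0.1821 0.0542] [[-0.315, 0.949, -0.003], [0.948, 0.314, -0.054], [-0.05, -0.02, -0.999]] j7 -0.12330009954808989 w 0.03477252659875627
target [0.48198076 0.17097884 0.0285    ] rows units [-0.436  0.188  0.849]
```

View pics/s2.png

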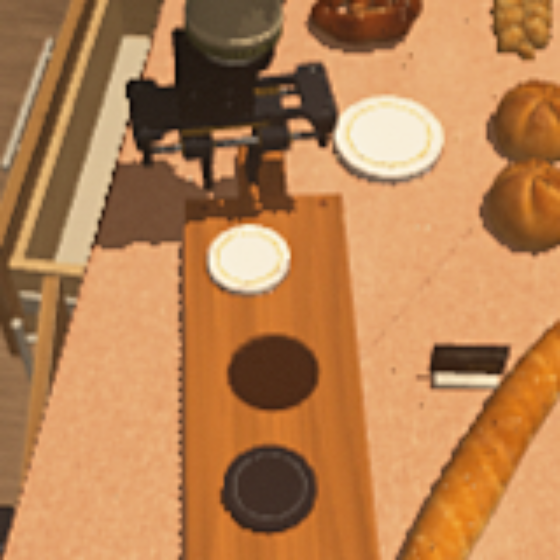

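The gripper (crop 235,160) stands behind the disc (crop 249,259), lined up with the recess (273,372). Lowering and pushing partway.

```bash
python3 -m crank '[[[0,0.17,0.4],0],[[0,0,0.45],0],[[0,0,0],0]]'
python3 -m crank '[[[-0.4,0,0],0],[[-0.4,0,0],0],[[-0.3,0,0],0],[[-0.3,0,0],0],[[-0.3,0,0],0],[[-0.3,0,0],0],[[-0.3,0,0],0],[[-0.3,0,0],0],[[-0.3,0,0],0],[[-0.3,0,0],0],[[0,0,0],0]]'
python3 g.py 0 0.0285; python3 - <<'E'
from h import *
im=vision.camera("side")[...,::-1];h=cv2.cvtColor(np.ascontiguousarray(im),cv2.COLOR_BGR2HSV)
w=(h[...,2]>170)&(h[...,1]<70);n,l,st,c=cv2.connectedComponentsWithStats(w.astype(np.uint8))
print([ (c[i].round(1).tolist(),st[i,4],onz("side",c[i],.034).round(4).tolist()) for i in range(1,n) if 200<c[i][0]<300 and 130<c[i][1]<240 and st[i,4]>30])
cv2.imwrite("pics/s3.png",cv2.resize(im[130:270,180:320],None,fx=4,fy=4))
E
```

```text
time: 9.0
ee_pos: [0.4763, 0.1829, 0.0268]
eef_rot: [0.585, 0.811, -0.024, -0.015]
ft_force: [-0.0, -1.2, -0.2]
width: 0.0347
grip_force: 0.0
time: 10.38
ee_pos: [0.5079, 0.0911, 0.0285]
eef_rot: [0.585, 0.81, -0.023, -0.014]
ft_force: [0.3, 0.2, 0.2]
width: 0.0348
grip_force: 0.0
10.375 [0.5079 0.0911 0.0285] [[-0.315, 0.949, -0.004], [0.948, 0.314, -0.054], [-0.05, -0.02, -0.999]] j7 0.0717886876559887 w 0.034831095559694714
target [0.5045 0.1047 0.0285] rows units [ 0.466  0.037 -0.004]
[([280.8, 148.6], np.int32(491), [0.6294, 0.2829]), ([243.6, 199.0], np.int32(268), [0.5261, 0.0413])]
```

View pics/s3.png

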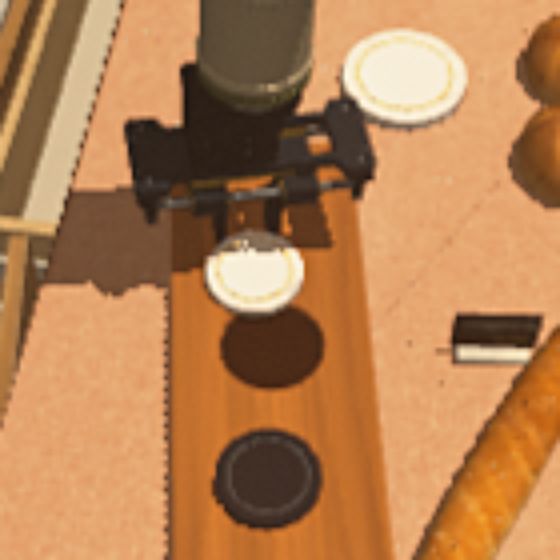

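The disc (crop 254,273) now overlaps the recess rim (272,345), still flat and centred between the fingers. Continuing.

```bash
python3 -m crank '[[[-0.2,0.01,0],0],[[-0.2,0.01,0],0],[[-0.2,0.01,0],0],[[-0.2,0.01,0],0],[[-0.2,0.01,0],0],[[-0.2,0.01,0],0],[[-0.2,0.01,0],0],[[-0.2,0,0],0],[[-0.2,0,0],0],[[-0.2,0,0],0],[[-0.1,0,0],0],[[0,0,0],0]]'
python3 g.py 0 0.0285; python3 - <<'E'
from h import *
im=vision.camera("side")[...,::-1]
cv2.imwrite("pics/s4.png",cv2.resize(im[150:270,190:310],None,fx=4.5,fy=4.5))
E
```

```text
time: 11.92
ee_pos: [0.5296, 0.0326, 0.0286]
eef_rot: [0.585, 0.811, -0.023, -0.014]
ft_force: [0.9, -0.3, 0.9]
width: 0.0346
grip_force: 0.0
11.925 [0.5296 0.0326 0.0286] [[-0.315, 0.949, -0.004], [0.948, 0.315, -0.054], [-0.05, -0.02, -0.999]] j7 0.19562548197755447 w 0.034563150012495505
target [0.5045 0.1047 0.0285] rows units [ 2.545 -0.035 -0.004]
```

View pics/s4.png

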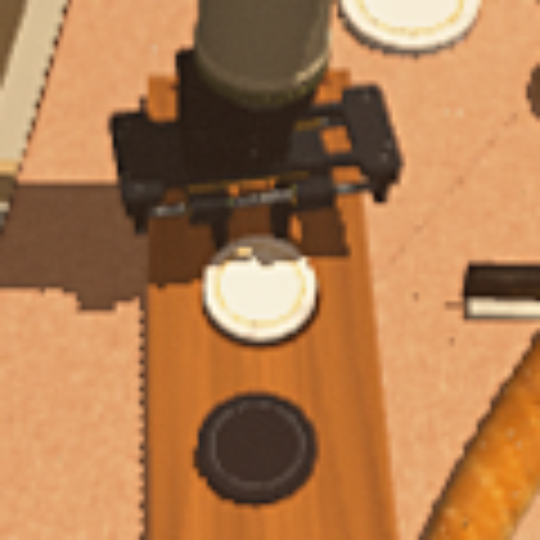

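The disc (crop 260,290) now nearly covers the recess, with its rear edge still at the fingers. I'll push a few more millimetres.

```bash
python3 -m crank '[[[-0.05,0,0],0],[[-0.05,0,0],0],[[-0.05,0,0],0],[[-0.05,0,0],0],[[0,0,0],0],[[0,0,0],0]]'
python3 - <<'E'
from h import *
s=sensors.read_state();im=vision.camera("wrist")[...,::-1];b=vision.camera("side")[150:270,190:310,::-1]
cv2.imwrite("pics/s5.png",np.hstack([cv2.resize(im,(480,360)),cv2.resize(b,(310,360))]))
E
```

```text
time: 12.72
ee_pos: [0.5314, 0.0274, 0.0287]
eef_rot: [0.585, 0.811, -0.023, -0.014]
ft_force: [-0.6, 0.5, -0.5]
width: 0.0342
grip_force: 0.0
```

View pics/s5.png

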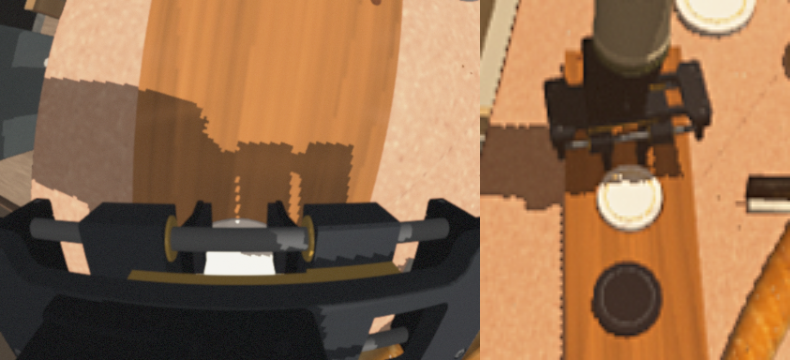

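The fingers still hide the disc's rear edge. A few more millimetres are harmless because the fingertips are above a seated disc. Then I'll back off and look.

```bash
python3 -m crank '[[[-0.05,0,0],0],[[-0.05,0,0],0],[[-0.05,0,0],0],[[0,0,0],0],[[0,0,0],0]]'
python3 -m crank '[[[0.3,0,0],0],[[0.5,0,0],0],[[1,0,-0.5],0],[[1,0,-1],0],[[1,0,-1],0],[[1,0,-1],0],[[0,0,-1],0],[[0,0,-1],0],[[0,0,0],0]]'
python3 - <<'E'
from h import *
sc=vision.camera("scene")[150:230,220:320,::-1];b=vision.camera("side")[160:280,190:310,::-1]
cv2.imwrite("pics/s6.png",np.hstack([cv2.resize(b,(400,400),interpolation=2),cv2.resize(sc,(400,400),interpolation=2)]))
h=cv2.cvtColor(np.ascontiguousarray(vision.camera("side")[...,::-1]),cv2.COLOR_BGR2HSV)
print(fit("side",(h[...,2]>140)&(h[...,1]<75),(248,214),.026),fit("side",h[...,2]<90,(246,249),.034))
E
```

```text
time: 13.45
ee_pos: [0.5328, 0.0231, 0.0286]
eef_rot: [0.585, 0.811, -0.023, -0.014]
ft_force: [1.1, -0.9, 0.4]
width: 0.0346
grip_force: 0.0
time: 14.58
ee_pos: [0.4962, 0.1647, 0.1952]
eef_rot: [0.584, 0.811, -0.021, -0.013]
ft_force: [0.3, -0.1, 0.4]
width: 0.0349
grip_force: 0.0
[ 0.5468 -0.0141  0.0765  0.0799] [ 0.56   -0.1381  0.0765  0.0783]
```

View pics/s6.png

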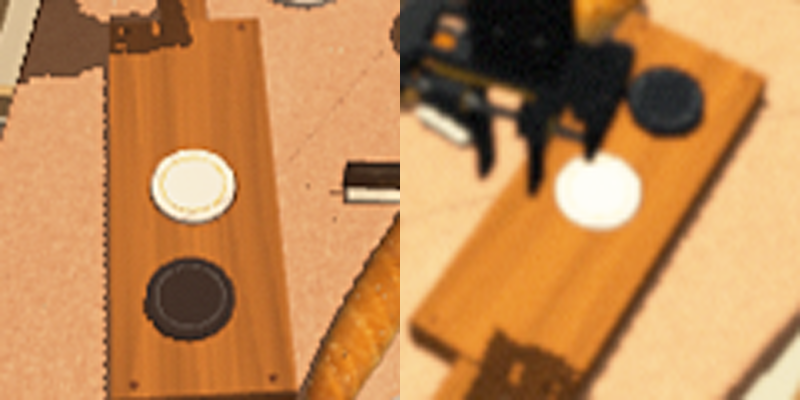

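The disc is centred in the recess and appears flush, and the slate disc has not moved. One close look from above will check that it is seated.

```bash
python3 -m crank '[[[-1,0,0],0],[[-1,0,0],0],[[-1,0,0],0],[[-1,0,0],0],[[-1,0,0],0],[[-1,0,0],0],[[-1,0,0],0],[[-0.5,0,0],0],[[0,0,0],0],[[0,0,0],0]]'
python3 - <<'E'
from h import *
s=sensors.read_state();im=np.ascontiguousarray(vision.camera("wrist")[...,::-1]);cv2.imwrite("pics/w7full.png",im)
o,_=ray("wrist",(255,186),s);P=np.array(s["joint_positions"]).round(2);print(o,P)
cv2.imwrite("pics/w7.png",cv2.resize(im[30:230,130:380],None,fx=3,fy=3,interpolation=2))
E
```

```text
time: 15.98
ee_pos: [0.5664, -0.0489, 0.1934]
eef_rot: [0.584, 0.811, -0.023, -0.015]
ft_force: [0.5, 0.0, 0.0]
width: 0.0349
grip_force: 0.0
[0.55086763 0.02160766 0.35565908] [-0.18  0.26  0.21  1.62 -0.03  1.31  0.36]
```

View pics/w7.png

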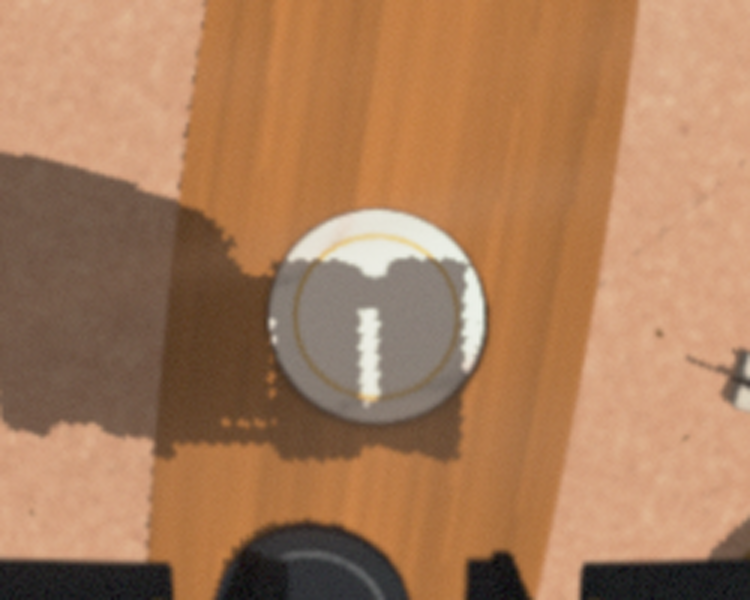

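The disc sits concentric in the recess (crop 378,316), with a thin even gap around it and no visible shadow step, so it is flush. The robot is clear at about 0.19 m height. Handing in.

```bash
python3 -c "
from bench import r
print(r.close_job())"
```

```text
the job is handed in; nothing more can be done
None
```

I slid the smaller marble disc into the recess and handed the job in. The last close look showed it flush and centred with the slate disc in place, but no verdict came back, and joint 7 briefly read −2.603 against its −2.6 limit, which might be judged a range fault.

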